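# Release a carved rosette from the carving jig

## Task

The carved rosette on its carrier plate is finished: take it out of the carving jig. First pull the locking dowel up out of the jig and stand it in the empty wooden keeper; then slide the carrier firmly past its spring catches, out from between the rails, and leave it lying flat and roughly straight, wholly on the jig's bare landing and clear of the rails. Do not lift the carrier off the board, and leave the other things on the bench where they are.

Things in the scene. Friction and masses are not known exactly. Their poses are not given: they have to be found in the camera images.
- jig: Carving jig fixed to the bench: plywood board 136 (x) x 265 (y) x 25 mm; origin on the bench, z up. It runs from y = -140 to +125 mm. Dark rails from y = -130 to -30 mm guide the carrier along y: inner faces x = +-42 mm, lips in to x = +-36 mm over the plate's edges (tops 48 mm above the bench). Open at both ends; the carrier comes out towards +y.
- jig_catch (a point): Point midway between the two spring ball catches (steel housings on the rails), on the board's top, y = -80 mm in the jig frame. The catches snap into notches of the carrier's edges: some 10 to 17 N along the jig's +y breaks them loose after a few mm; then 1 to 8 N keeps the plate sliding. Axes as the jig.
- jig_landing (a point): Centre of the bare landing, on the board's top (25 mm above the bench). The landing is level with the floor between the rails: y = -30 (rails' end) to +125 mm in the jig frame, 155 mm long, this point at y = +47.5. Carrier wholly on it and clear of the rails: its origin within about 32 mm of this point along y. Axes as the jig.
- carrier: Loose plywood plate 80 (x) x 90 (y) x 14 mm with a carved rosette (56 mm across, top 36 mm above the underside), about 0.35 kg. Origin: centre of the plate's underside, at first at y = -80 mm on the jig's board, axes as the jig. A push cleat 60 mm wide, 9 mm thick, top 36 mm above the underside, stands along the rear edge.
- carrier_rear (a point): Middle of the carrier's flat rear face (plate and cleat flush, 60 mm wide, 36 mm high), 45 mm to -y of the carrier's origin and 18 mm above its underside: the face to push on, towards +y. Axes as the carrier.
- dowel_mid (a point): Centre (half-way up) of the loose locking dowel: a plain upright round wooden pin 16 mm thick and 110 mm long with a brass band near its top, 40 g. z along the dowel, up. At the start it stands through the jig's board on the bench, just ahead of the carrier, 85 mm proud of the board. Its hole is 18 mm wide and goes 25 mm down, through the board.
- keeper: Fixed upright square wooden keeper, 44 x 44 mm and 65 mm high on an 80 mm square foot 8 mm thick, open at the top; its well is 28 x 28 mm. Origin on the bench under its centre; the dowel stands on the well's floor 8 mm above the bench, and then sticks 53 mm out of the keeper.
- jar: Bystander: amber glass jar, 64 mm across, 85 mm high; origin at the centre of its underside.
- gouge: Bystander: gouge lying on the bench beyond the jig, about 210 mm long; origin under its ferrule.
- corbel: Bystander: small carved wooden scroll block, 90 x 60 x 62 mm; origin at the centre of its underside.

How it is judged:
By the outcome, as a careful person would: the job done as asked, in the order asked, and still so for the second after the job is handed in, with the robot touching nothing.
It also fails if it takes over 59 s, if anything falls off the work surface, if the arm or the gripper's body presses on something with over 40 N, if the wrist force passes 120 N, or if a joint passes its speed limit or range.

## Robot

A 7-joint arm with a two-finger parallel gripper is mounted at the origin on the work surface. World frame = base frame: x ahead of the robot, y to its left, z up, the work surface at z = 0. Lengths are in m, angles in rad, forces in N, time in s.
With the tool pointing down it reaches from about 0.425 to 0.925 m from the base axis. Payload 6.8 kg.
Tool frame: the origin (TCP) lies midway between the tips of the shut fingers; the grasp point (between the pads) lies 19 mm behind it (r.grip_point_offset is the distance from the TCP to the grasp point, in m); z points along the fingers, y is the direction in which the jaws open and shut (so a half turn about z gives the same grasp; the last joint's range is limited). The gripper opens to 85 mm and grips with 20 to 120 N. Pads are 22 mm wide; open, the fingers measure 114 mm over their backs; the gripper's body (76 mm by 85 mm) begins 54 mm behind the grasp point. The pads swing forward as they close: fully open they stand 13 mm farther back than shut.
Start: joints at [-1.308, 0.477, 0.022, 1.555, -0.011, 1.109, -0.083], TCP at [0.245, 0.629, 0.231] pointing down, gripper open.
Joint ranges: [-2.96, 2.96], [-0.34, 2.1], [-1.41, 1.46], [0.24, 2.44], [-1.37, 4.51], [0.17, 1.92], [-2.96, 2.96]. Speed limits (rad/s): [2.39, 2.39, 3.14, 3.14, 3.14, 3.14, 3.14].

## Interface

Orientations are given as a rotation vector (axis times angle).
In Python, from bench import r, grab_frame, camera_params gives the robot as it stands.
- The arm moves only by the tool carry_out, never from a script. Its argument "motion" is text: rows parted by semicolons, each of 5 numbers parted by spaces: the closure, from 0 (fully open) to 1 (shut), then the shift along the tool's x, y, z in mm, then the turn about the tool's z in rad. In form: fingers dx dy dz twist; .... A call has exactly 8 rows; each row shifts and turns the commanded pose from where the row before left it, along the tool's axes as they then stand; what a row does not reach is not made up. A row lasts 1/8 s, in which the tool goes at most 62.5 mm and 10.7 degrees, less where a joint would pass 70% of its speed; a pose out of reach is approached as far as the arm can. A call with a gripper value outside its range is refused whole. The fingers move at their own pace and stop on an object; "newtons" is the grip in N (left out, the last holds). Time passes only in rows, so rows that do not move let the fingers close, or fill a call up. It gives the time, the measured TCP pose, the force and the opening at its end, in the units of the state.
- r.get_obs(): the state, without advancing time (a new reading comes with each control period).
- grab_frame(name): name is "scene" or "top"; returns the picture (384x512x3 uint8, red, green, blue); there is no depth.
- camera_params(name): a dict with "fx", "fy", "cx", "cy" (pixels), "eye" and "attitude" of the camera in the world. Camera axes: x right, y down, z forward; pixel columns grow to the right and rows downward; lengths in m; the calibration is good to about 2 mm. A picture is of the moment at which its call begins. camera_params takes no time and is no camera call.
- r.hand_in(): hands the job in, once; it reports no verdict.
The state is a dict: "clock": time; "joints": joint angles; "qvel": joint speeds; "tau": joint torques, N m; "tcp_pos": TCP position; "orientation": TCP orientation; "contact_force": force on the tool from outside, world axes, zero at the start; "moment": the same for the moment, N m; "grip_width": finger opening in m.
Only numpy, scipy, OpenCV 4.12 (cv2) and the standard library are available. Lean on these libraries where they do the work, as an engineer would, in place of code of your own. Each camera call takes 0.05 s, during which the arm holds its last target.

## Working session

There is one attempt and no reset: what is moved stays moved. The work goes in short steps, Python scripts to look and compute and a tool call to move; the robot and the scene stay as the last step left them, time stands still between calls to the robot, and variables do not carry over. Pictures are saved under pics/ and viewed, and the job is handed in when it is done.

Besides the shell and the picture viewer there is one more tool, called after "Emit:" as name(argument=value, ...) on one line, values as JSON. carry_out: Moves the arm, as the interface text tells. Its arguments: {"type":"object","properties":{"motion":{"type":"string"},"newtons":{"type":"number"}},"required":["motion"]}

```bash
mkdir -p pics; ls
python3 - <<'E'
from bench import r, grab_frame, camera_params
import cv2
print(r.get_obs())
for n in ("scene","top"):
    print(camera_params(n))
    im=grab_frame(n); cv2.imwrite(f"pics/{n}0.png",im[:,:,::-1])
E
```

```text
pics
{'clock': 0.0, 'joints': array([-1.30810161,  0.47779755,  0.02231261,  1.55646587, -0.01148261,
        1.1093237 , -0.08312512]), 'qvel': array([-0.00118498, -0.00095696, -0.0009792 , -0.00053186, -0.00023841,
       -0.00021897,  0.00098741]), 'tau': array([-4.43362269e-04, -5.96453011e+01,  1.60760276e+00, -2.81194872e+01,
        1.24700760e-02,  9.25888075e-03,  9.75174459e-06]), 'tcp_pos': array([0.24437422, 0.62855785, 0.23032084]), 'orientation': array([-5.79030860e-01, -3.08756259e+00,  2.91439828e-03]), 'contact_force': array([-0.47111817, -0.19453909,  0.1014954 ]), 'moment': array([-0.02619052, -0.04792056, -0.0262836 ]), 'grip_width': 0.08525501995247556}
{'fx': 352.9531105223849, 'fy': 352.9531105223849, 'cx': 258.8572257417194, 'cy': 194.96914469427054, 'eye': array([1.23619511, 0.10083892, 0.63699863]), 'attitude': array([-1.60644413, -1.86907133,  0.82498855])}
{'fx': 460.80001889611793, 'fy': 460.80001889611793, 'cx': 254.81153771269476, 'cy': 183.7001598291741, 'eye': array([ 0.44839037, -0.00849235,  1.18589876]), 'attitude': array([-2.12411379,  2.16046011, -0.16438875])}
```

View pics/scene0.png

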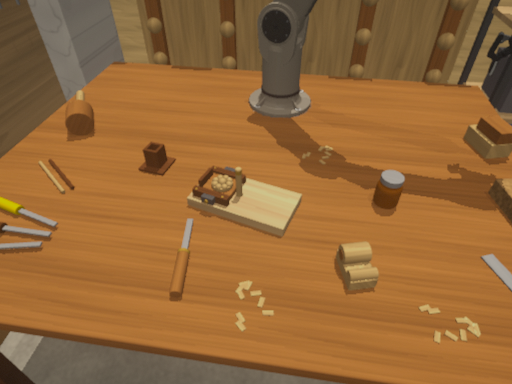

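View pics/top0.png

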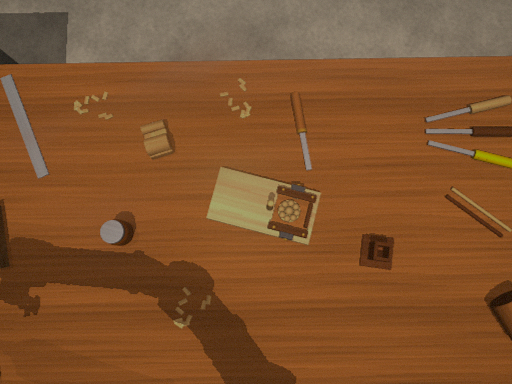

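```bash
cat > h.py <<'E'
import numpy as np, cv2
from scipy.spatial.transform import Rotation as R
from bench import r, grab_frame, camera_params
def ray(n,u,v,z):
    c=camera_params(n); d=R.from_rotvec(c['attitude']).apply([(u-c['cx'])/c['fx'],(v-c['cy'])/c['fy'],1]); 
    return c['eye']+d*(z-c['eye'][2])/d[2]
def proj(n,p):
    c=camera_params(n); q=R.from_rotvec(c['attitude']).inv().apply(np.array(p)-c['eye'])
    return np.array([c['fx']*q[...,0]/q[...,2]+c['cx'],c['fy']*q[...,1]/q[...,2]+c['cy']]).T
def crop(img,out,x0,y0,w,h,s):
    cv2.imwrite(out,cv2.resize(img[y0:y0+h,x0:x0+w,:],None,fx=s,fy=s,interpolation=cv2.INTER_CUBIC))
E
python3 - <<'E'
from h import *
t=cv2.imread('pics/top0.png'); s=cv2.imread('pics/scene0.png')
crop(t,'pics/t1.png',200,155,130,100,6)
crop(t,'pics/t2.png',345,220,60,60,8)
crop(s,'pics/s1.png',130,130,180,110,4)
E
```

```text
(no output)
```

View pics/t1.png

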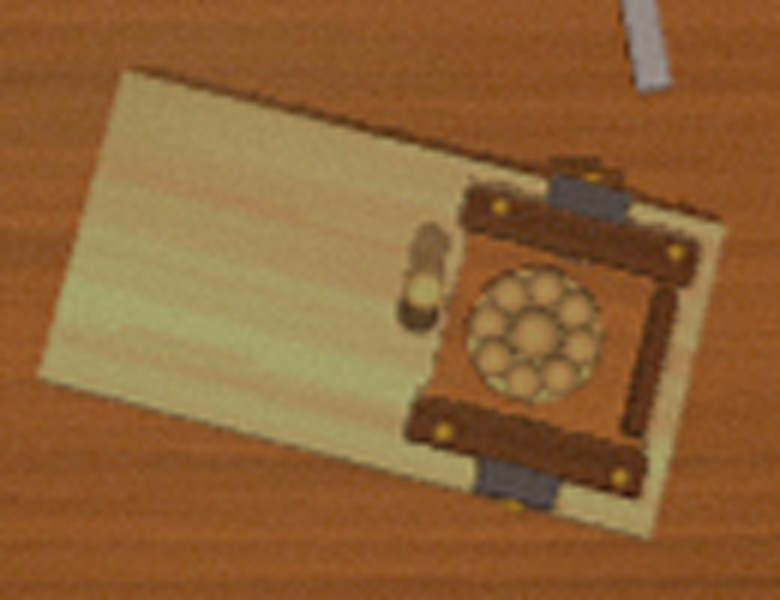

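View pics/t2.png

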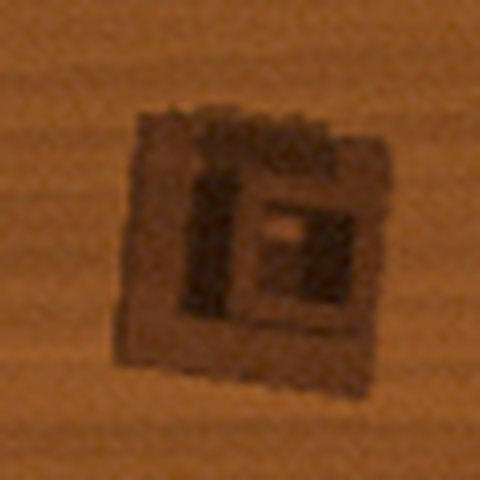

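View pics/s1.png

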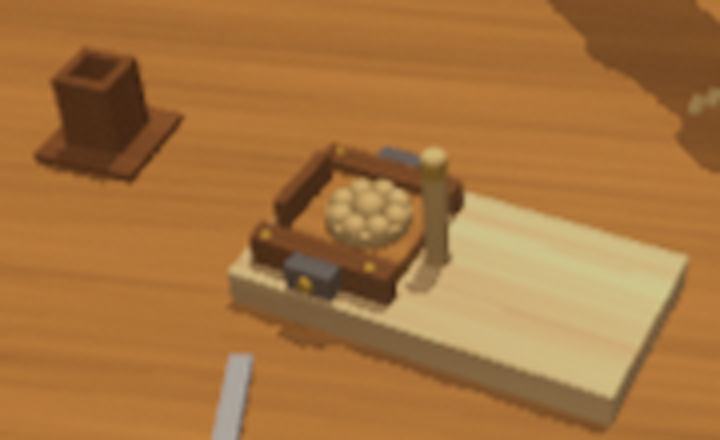

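Run:
```python
from h import *
o=lambda p,s,x,y:((p[0]+.5)/s-.5+x,(p[1]+.5)/s-.5+y)
P=[ray('top',*o(p,6,200,155),.025) for p in [(127,72),(40,377),(650,537),(722,222)]]
L=np.array([[68,125],[-68,125],[-68,-140],[68,-140]])/1000
P2=np.array(P)[:,:2]
S=[ray('scene',*o(p,4,130,130),.025)[:2] for p in [(688,260),(605,400),(230,270)]]
SL=[None]
def fit(L,P):
    Lc=L-L.mean(0);Pc=P-P.mean(0);U,_,V=np.linalg.svd(Lc.T@Pc);M=(U@np.diag([1,np.linalg.det(U@V)])@V).T
    t=P.mean(0)-M@L.mean(0); return M,t,P-(L@M.T+t)
M,t,res=fit(L,P2); print('top jig',t,np.arctan2(M[1,0],M[0,0]),res*1000)
print('scene corners',np.round(S,4),'top',np.round(P2,4))
# scene corners: (688,260)=-x,+y ; (605,400)=+x,+y ; (230,270)=+x,-y
M2,t2,r2=fit(L[[1,0,3]],np.array(S)); print('scene jig',t2,np.arctan2(M2[1,0],M2[0,0]),r2*1000)
print('dowel top', ray('top',*o((424,290),6,200,155),.11), ray('scene',*o((434,156),4,130,130),.11))
print('dowel pred x0 local', M.T@(ray('top',*o((424,290),6,200,155),.11)[:2]-t))
F=np.array([ray('top',*o(p,8,345,220),.008)[:2] for p in [(140,118),(118,365),(370,398),(390,140)]])
Mk,tk,rk=fit(np.array([[40,40],[-40,40],[-40,-40],[40,-40]])/1000,F);print('keeper foot',tk,np.arctan2(Mk[1,0],Mk[0,0]),rk*1000)
print('keeper mouth',ray('top',*o((304,255),8,345,220),.065))
K=[ray('scene',*o(p,4,130,130),.065)[:2] for p in [(88,47),(135,57),(112,93),(55,83)]]
print(np.round(K,4),np.mean(K,0))
```

```text
top jig [ 0.57486315 -0.02470314] -0.26997721390882473 [[-1.00539177e+00 -1.80518585e+00]
 [ 2.97366815e-01 -7.89546658e-01]
 [ 3.19708154e-04  6.87633320e-01]
 [ 7.07705246e-01  1.90709919e+00]]
scene corners [[ 0.5451  0.1147]
 [ 0.6753  0.0739]
 [ 0.6003 -0.1756]] top [[ 0.6727  0.0758]
 [ 0.543   0.1131]
 [ 0.472  -0.1408]
 [ 0.6038 -0.1759]]
scene jig [ 0.57469805 -0.02430025] -0.29035705690280716 [[-0.25623732 -0.20890841]
 [-0.30118394 -2.14692818]
 [ 0.55742126  2.35583659]]
dowel top [ 0.56754424 -0.04602763  0.11      ] [ 0.57020314 -0.04538039  0.11      ]
dowel pred x0 local [-0.00136635 -0.02250407]
keeper foot [ 0.45109537 -0.31518032] -0.13284868744070805 [[-1.40819381 -0.41969474]
 [ 0.72923967 -0.05333807]
 [-0.2187535   0.60085887]
 [ 0.89770763 -0.12782606]]
keeper mouth [ 0.45059122 -0.31522207  0.065     ]
[[ 0.426  -0.33  ]
 [ 0.433  -0.292 ]
 [ 0.4782 -0.2924]
 [ 0.4729 -0.3361]] [ 0.45254369 -0.3126459 ]
```

```bash
cat >> h.py <<'E'
yaw=-0.272; O=np.array([.5748,-.0245])
def J(x,y): 
    c,s=np.cos(yaw),np.sin(yaw); return O+np.array([c*x-s*y,s*x+c*y])/1000
def go(target, ydir=None):
    o=r.get_obs(); M=R.from_rotvec(o['orientation']); m=M.as_matrix()
    d=np.array(target)-o['tcp_pos']
    print('tcp',o['tcp_pos'].round(4),'tx',m[:,0].round(3),'ty',m[:,1].round(3),'tz',m[:,2].round(3),'w',o['grip_width'],'F',o['contact_force'].round(1),'t',o['clock'])
    if ydir is not None:
        y=np.array([np.cos(ydir),np.sin(ydir),0]); a=m.T@y; tw=np.arctan2(-a[0],a[1])
        for k in (0,np.pi,-np.pi):
            print('twist',tw+k,'shift after twist',(R.from_matrix(m)*R.from_rotvec([0,0,tw+k])).inv().apply(d).round(4)*1000)
    print('shift in current tool mm',(m.T@d*1000).round(1))
E
python3 -c "
from h import *
go([*J(0,-22),.17],yaw)"
```

```text
tcp [0.2444 0.6286 0.2304] tx [-0.932  0.362 -0.   ] ty [ 0.362  0.932 -0.002] tz [-0.    -0.002 -1.   ] w 0.08559771496188223 F [ 0.4 -0.2 -0.2] t 0.1
twist 1.4719984031282187 shift after twist [-562.3  493.7   61.3]
twist 4.613591056718012 shift after twist [ 562.3 -493.7   61.3]
twist -1.6695942504615744 shift after twist [ 562.3 -493.7   61.3]
shift in current tool mm [-546.8 -510.8   61.3]
```

Emit:
carry_out(motion="0 -34 -32 0 0.18; 0 -39 -25 0 0.18; 0 -43 -18 0 0.18; 0 -46 -10 0 0.18; 0 -47 -2 0 0.18; 0 -46 7 0 0.18; 0 -44 15 0 0.18; 0 -41 23 0 0.18", newtons=40)

```text
clock: 1.1
tcp_pos: [0.4063, 0.2905, 0.2311]
orientation: [-2.477, -1.932, 0.0]
contact_force: [1.0, 1.1, 0.3]
grip_width: 0.0853
```

```bash
python3 -c "
from h import *
go([*J(0,-22),.17],yaw); print(r.get_obs()['joints'])"
```

```text
tcp [0.4063 0.2905 0.2311] tx [ 0.243  0.97  -0.   ] ty [ 0.97  -0.243 -0.   ] tz [-0. -0. -1.] w 0.08529584389130178 F [1.  1.1 0.3] t 1.1
twist 0.02628664525149722 shift after twist [-280.1  247.    61.1]
twist 3.1678792988412905 shift after twist [ 280.1 -247.    61.1]
twist -3.1153060083382957 shift after twist [ 280.1 -247.    61.1]
shift in current tool mm [-286.5  239.5   61.1]
[-1.10489977  0.1902432   0.41216588  1.98921177 -0.09148426  0.97994906
 -0.89400678]
```

Emit:
carry_out(motion="0 -41 34 0 0.026; 0 -40 35 5 0; 0 -40 35 5 0; 0 -40 35 5 0; 0 -40 35 5 0; 0 -40 35 5 0; 0 -39 38 5 0; 0 0 0 0 0")

```text
clock: 2.1
tcp_pos: [0.5725, -0.0478, 0.2009]
orientation: [2.502, 1.896, -0.003]
contact_force: [-1.0, -0.0, -0.1]
grip_width: 0.0854
```

Run:
```python
from h import *
go([*J(0,-22),.066],yaw)
for n in('top','scene'):
    cv2.imwrite(f'pics/{n}2.png',grab_frame(n)[:,:,::-1])
crop(cv2.imread('pics/scene2.png'),'pics/s2.png',150,60,180,150,4)
print(r.get_obs()['joints'])
```

```text
tcp [ 0.5725 -0.0478  0.2009] tx [ 0.27   0.963 -0.003] ty [ 0.963 -0.27   0.001] tz [-0.    -0.003 -1.   ] w 0.0854209685570577 F [-1.  -0.  -0.1] t 2.1
twist -0.001485262367656956 shift after twist [  1.4  -4.1 134.9]
twist 3.140107391222136 shift after twist [ -1.4   4.1 134.9]
twist -3.1430779159574502 shift after twist [ -1.4   4.1 134.9]
shift in current tool mm [  1.4  -4.1 134.9]
[-0.4878655   0.38298847  0.58262183  1.86522722 -0.25221322  0.96822725
 -0.061277  ]
```

View pics/s2.png

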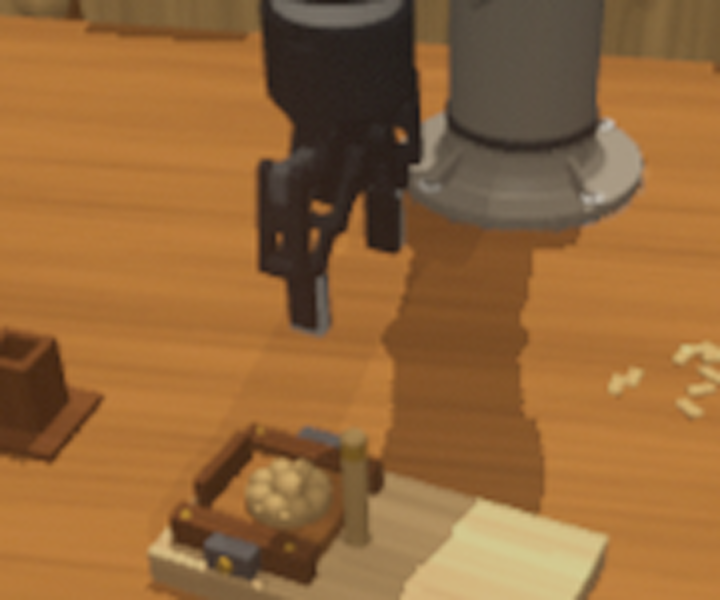

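Emit:
carry_out(motion="0 1 -4 25 0; 0 0 0 25 0; 0 0 0 25 0; 0 0 0 25 0; 0 0 0 20 0; 0 0 0 13 0; 0 0 0 0 0; 0 0 0 0 0")

```text
clock: 3.2
tcp_pos: [0.5688, -0.0401, 0.069]
orientation: [2.496, 1.908, 0.002]
contact_force: [-0.5, -0.9, 0.3]
grip_width: 0.0853
```

Run:
```python
from h import *
go([*J(0,-22),.066],yaw)
for n in('top','scene'):
    cv2.imwrite(f'pics/{n}3.png',grab_frame(n)[:,:,::-1])
a=cv2.imread('pics/scene3.png')[110:220,150:310];b=cv2.imread('pics/top3.png')[140:250,200:360]
cv2.imwrite('pics/c3.png',cv2.resize(np.vstack([a,b]),None,fx=2.7,fy=2.7,interpolation=2))
```

```text
tcp [ 0.5688 -0.0401  0.069 ] tx [0.262 0.965 0.001] ty [ 0.965 -0.262  0.001] tz [ 0.001  0.    -1.   ] w 0.08530435115331196 F [-0.5 -0.9  0.3] t 3.2
twist 0.0065326705065636165 shift after twist [-5.4  1.5  3. ]
twist 3.1481253240963567 shift after twist [ 5.4 -1.5  3. ]
twist -3.1350599830832295 shift after twist [ 5.4 -1.5  3. ]
shift in current tool mm [-5.4  1.5  3. ]
```

View pics/c3.png

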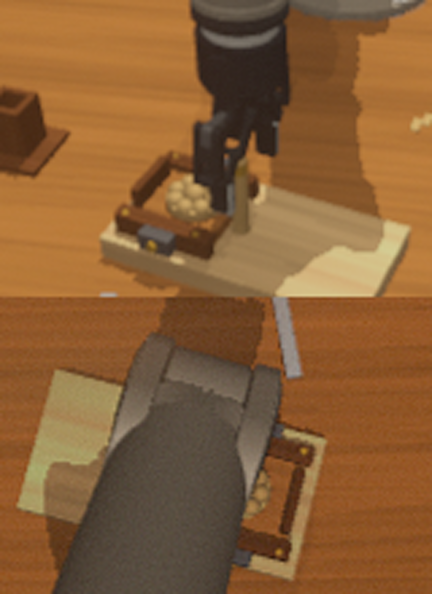

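Emit:
carry_out(motion="0 -5 1 1 0; 0 0 0 0 0; 0.3 0 0 0 0; 0.5 0 0 0 0; 0.7 0 0 0 0; 0.9 0 0 0 0; 1 0 0 0 0; 1 0 0 0 0")

```text
clock: 4.3
tcp_pos: [0.5682, -0.0455, 0.0674]
orientation: [2.496, 1.907, 0.001]
contact_force: [1.7, -0.4, 0.5]
grip_width: 0.0152
```

Run:
```python
from h import *
go([*J(0,-22),.066],yaw)
```

```text
tcp [ 0.5682 -0.0455  0.0674] tx [0.263 0.965 0.   ] ty [ 0.965 -0.263  0.   ] tz [ 0. -0. -1.] w 0.015217632155382532 F [ 1.7 -0.4  0.5] t 4.3
twist 0.005991248944260746 shift after twist [0.  0.7 1.4]
twist 3.1475839025340537 shift after twist [-0.  -0.7  1.4]
twist -3.1356014046455325 shift after twist [-0.  -0.7  1.4]
shift in current tool mm [0.  0.7 1.4]
```

Emit:
carry_out(motion="1 0 0 0 0; 1 0 0 -5 0; 1 0 0 -10 0; 1 0 0 -20 0; 1 0 0 -25 0; 1 0 0 -25 0; 1 0 0 -20 0; 1 0 0 0 0", newtons=50)

```text
clock: 5.3
tcp_pos: [0.5686, -0.0456, 0.174]
orientation: [2.496, 1.906, 0.004]
contact_force: [-0.3, 0.2, -1.1]
grip_width: 0.0148
```

Run:
```python
from h import *
go([.4514,-.3145,.172],yaw)
for n in('top','scene'):
    cv2.imwrite(f'pics/{n}4.png',grab_frame(n)[:,:,::-1])
crop(cv2.imread('pics/scene4.png'),'pics/c4.png',150,60,180,150,4)
```

```text
tcp [ 0.5686 -0.0456  0.174 ] tx [0.263 0.965 0.001] ty [ 0.965 -0.263  0.002] tz [ 0.002  0.001 -1.   ] w 0.014789679959336222 F [-0.3  0.2 -1.1] t 5.3
twist 0.005854355471028464 shift after twist [-290.5  -40.7    1.5]
twist 3.1474470090608215 shift after twist [290.5  40.7   1.5]
twist -3.1357382981187647 shift after twist [290.5  40.7   1.5]
shift in current tool mm [-290.2  -42.4    1.5]
```

View pics/c4.png

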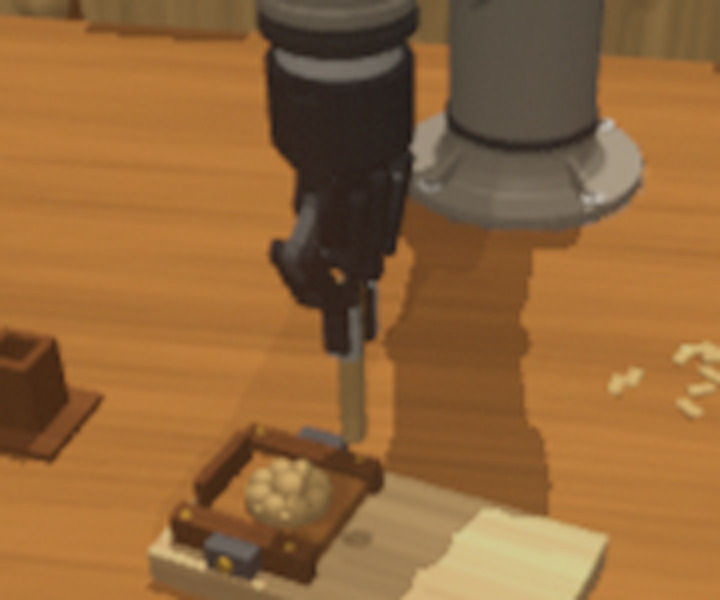

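Emit:
carry_out(motion="1 -25 -4 0 0; 1 -45 -6 0 0; 1 -50 -7 0 0; 1 -50 -7 0 0; 1 -50 -7 0 0; 1 -45 -7 0 0; 1 -25 -4 0 0; 1 0 0 0 0")

```text
clock: 6.4
tcp_pos: [0.4491, -0.316, 0.1714]
orientation: [-2.5, -1.901, 0.003]
contact_force: [0.6, 0.6, -0.6]
grip_width: 0.0149
```

Emit:
carry_out(motion="1 0 0 0 0; 1 0 0 0 0; 1 0 0 0 0; 1 0 0 0 0; 1 0 0 0 0; 1 0 0 0 0; 1 0 0 0 0; 1 0 0 0 0")

```text
clock: 7.4
tcp_pos: [0.4512, -0.3143, 0.1723]
orientation: [-2.496, -1.907, -0.0]
contact_force: [0.7, -0.9, -0.7]
grip_width: 0.015
```

Run:
```python
from h import *
go([.4514,-.3145,.172],yaw)
for n in('top','scene'):
    cv2.imwrite(f'pics/{n}5.png',grab_frame(n)[:,:,::-1])
crop(cv2.imread('pics/scene5.png'),'pics/c5.png',90,70,120,110,5)
crop(cv2.imread('pics/top5.png'),'pics/d5.png',320,160,140,130,4)
```

```text
tcp [ 0.4512 -0.3143  0.1723] tx [0.263 0.965 0.   ] ty [ 0.965 -0.263 -0.   ] tz [-0.  0. -1.] w 0.014984683121688826 F [ 0.7 -0.9 -0.7] t 7.4
twist 0.005916608495089881 shift after twist [-0.1  0.2  0.3]
twist 3.147509262084883 shift after twist [ 0.1 -0.2  0.3]
twist -3.135676045094703 shift after twist [ 0.1 -0.2  0.3]
shift in current tool mm [-0.1  0.2  0.3]
```

View pics/c5.png

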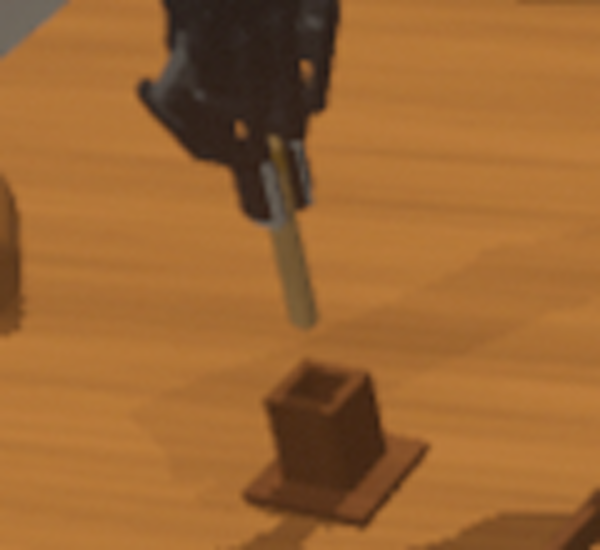

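View pics/d5.png

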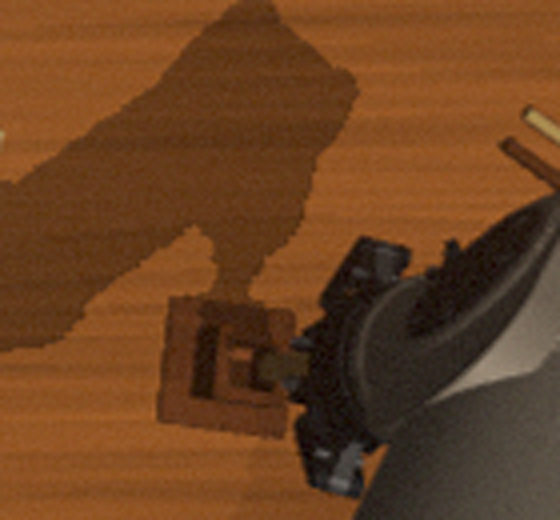

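Run:
```python
from h import *
for z in(.1,.105): print(ray('scene',150.2,134,z), ray('top',320+262/4,160+368/4,z))
for z in (.2,.15,.1,.065,.01): print(proj('scene',[.4512,-.3143,z])*1, ((proj('scene',[.4512,-.3143,z])-[90,70])*5).round())
```

```text
[ 0.44082703 -0.32131362  0.1       ] [ 0.44911071 -0.31241202  0.1       ]
[ 0.44823271 -0.31738295  0.105     ] [ 0.44910739 -0.31101263  0.105     ]
[143.60883918 103.19499256] [268. 166.]
[147.54953772 120.28673467] [288. 251.]
[151.22117076 136.21147604] [306. 331.]
[153.64563234 146.72693965] [318. 384.]
[157.23493513 162.29459525] [336. 461.]
```

Emit:
carry_out(motion="1 0 0 10 0; 1 0 0 15 0; 1 0 0 15 0; 1 0 0 10 0; 1 0 0 10 0; 1 0 0 0 0; 1 0 0 0 0; 1 0 0 0 0")

```text
clock: 8.5
tcp_pos: [0.4515, -0.3145, 0.1127]
orientation: [2.496, 1.907, 0.001]
contact_force: [-0.8, 0.4, 0.1]
grip_width: 0.0148
```

Run:
```python
from h import *
go([.4514,-.3145,.077],yaw)
for n in('top','scene'):
    cv2.imwrite(f'pics/{n}6.png',grab_frame(n)[:,:,::-1])
crop(cv2.imread('pics/scene6.png'),'pics/c6.png',90,70,120,110,5)
```

```text
tcp [ 0.4515 -0.3145  0.1127] tx [ 0.263  0.965 -0.   ] ty [ 0.965 -0.263  0.001] tz [ 0.001 -0.    -1.   ] w 0.014845303403651386 F [-0.8  0.4  0.1] t 8.5
twist 0.0059470328838306255 shift after twist [-0.  -0.2 35.7]
twist 3.147539686473624 shift after twist [ 0.   0.2 35.7]
twist -3.1356456207059624 shift after twist [ 0.   0.2 35.7]
shift in current tool mm [-0.  -0.2 35.7]
```

View pics/c6.png

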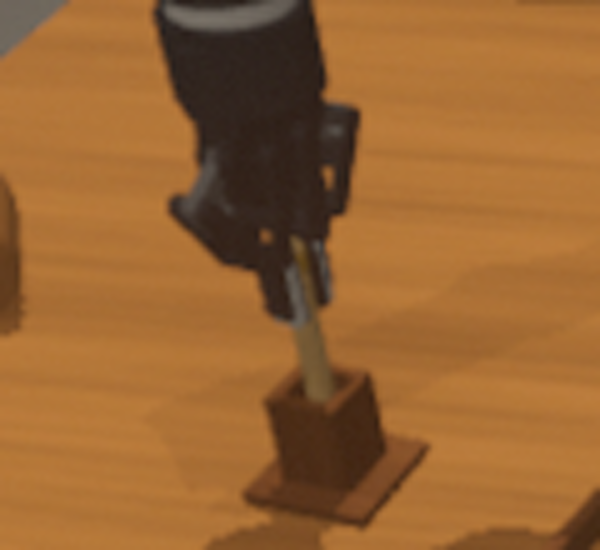

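Emit:
carry_out(motion="1 0 0 10 0; 1 0 0 10 0; 1 0 0 8 0; 1 0 0 5 0; 1 0 0 3 0; 1 0 0 0 0; 1 0 0 0 0; 1 0 0 0 0")

```text
clock: 9.6
tcp_pos: [0.4514, -0.3144, 0.0765]
orientation: [2.496, 1.907, 0.0]
contact_force: [0.4, -0.1, -0.4]
grip_width: 0.0148
```

Emit:
carry_out(motion="0.8 0 0 0 0; 0.6 0 0 0 0; 0.4 0 0 0 0; 0.2 0 0 0 0; 0 0 0 0 0; 0 0 0 0 0; 0 0 0 -10 0; 0 0 0 -20 0")

```text
clock: 10.6
tcp_pos: [0.4508, -0.3141, 0.1066]
orientation: [-2.496, -1.906, 0.001]
contact_force: [0.4, 0.2, -0.1]
grip_width: 0.085
```

Emit:
carry_out(motion="0 0 0 -35 0; 0 0 0 -35 0; 0 0 0 -20 0; 0 0 0 0 0; 0 0 0 0 0; 0 0 0 0 0; 0 0 0 0 0; 0 0 0 0 0")

```text
clock: 11.6
tcp_pos: [0.4511, -0.3142, 0.1959]
orientation: [-2.496, -1.907, 0.001]
contact_force: [0.2, 0.0, -0.6]
grip_width: 0.0855
```

Run:
```python
from h import *
go([*J(0,-145),.14],yaw)
for n in('top','scene'):
    cv2.imwrite(f'pics/{n}7.png',grab_frame(n)[:,:,::-1])
crop(cv2.imread('pics/scene7.png'),'pics/c7.png',90,70,180,150,4)
crop(cv2.imread('pics/top7.png'),'pics/d7.png',200,150,200,140,4)
```

```text
tcp [ 0.4511 -0.3142  0.1959] tx [ 0.263  0.965 -0.   ] ty [ 0.965 -0.263 -0.001] tz [-0.001  0.    -1.   ] w 0.08554100570951514 F [ 0.2  0.  -0.6] t 11.6
twist 0.005887621801948717 shift after twist [167.3  41.4  55.9]
twist 3.1474802753917417 shift after twist [-167.3  -41.4   55.9]
twist -3.1357050317878445 shift after twist [-167.3  -41.4   55.9]
shift in current tool mm [167.1  42.4  55.9]
```

View pics/c7.png

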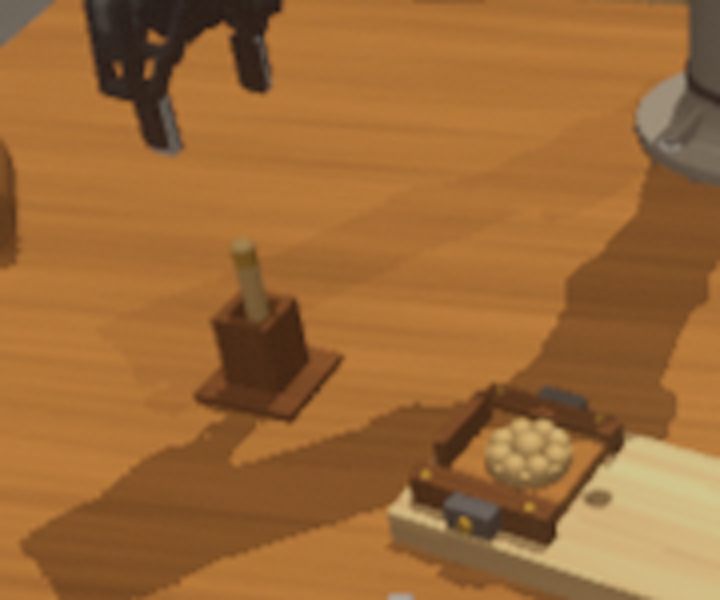

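View pics/d7.png

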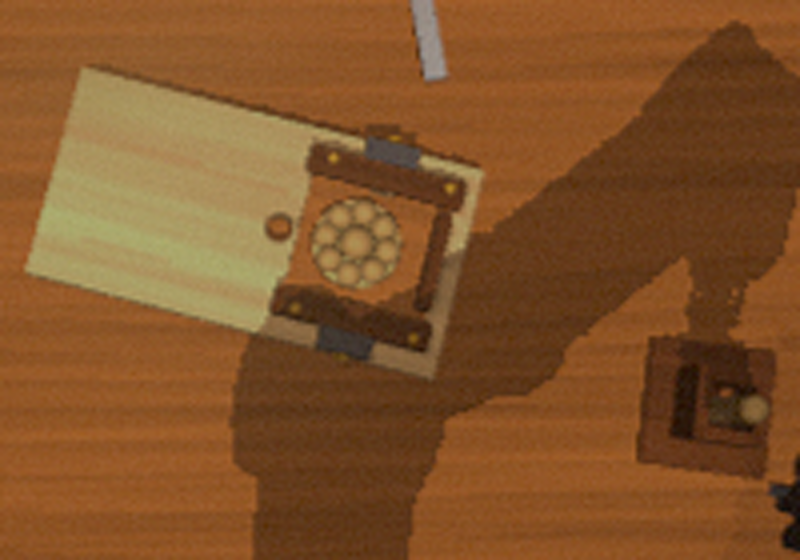

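Run:
```python
from h import *
def loc(p): 
    c,s=np.cos(yaw),np.sin(yaw); d=(p[:2]-O)*1000; return np.array([c*d[0]+s*d[1],-s*d[0]+c*d[1]]).round(1)
q=lambda u,v:(u/4+200,v/4+150)
print('hole',loc(ray('top',*q(279,227),.025)))
for p in [(452,213),(430,312),(441,262)]: print('cleat rear',loc(ray('top',*q(*p),.061)))
for p in [(357,241)]: print('rosette',loc(ray('top',*q(*p),.061)))
for p in [(313,142),(466,180),(273,312),(428,350)]: print('rail ',loc(ray('top',*q(*p),.048)))
```

```text
hole [ -1.1 -24.2]
cleat rear [  30.1 -124.6]
cleat rear [ -32.1 -125.8]
cleat rear [  -0.8 -125.1]
rosette [ -1.3 -72.3]
rail  [ 53.4 -31.4]
rail  [  54.2 -129.4]
rail  [-55.4 -33.5]
rail  [ -53.9 -131.3]
```

```bash
sed -i 's/^yaw=.*/yaw=-0.266; O=np.array([.5738,-.0242])/' h.py
python3 - <<'E'
from h import *
go([*J(0,-155),.13],yaw)
E
```

```text
tcp [ 0.4511 -0.3143  0.1961] tx [ 0.263  0.965 -0.   ] ty [ 0.965 -0.263 -0.   ] tz [-0.  0. -1.] w 0.08529824400657227 F [ 0.7 -0.1  0.4] t 11.7
twist -0.00015777044870621935 shift after twist [157.2  42.1  66.1]
twist 3.1414348831410868 shift after twist [-157.2  -42.1   66.1]
twist -3.1417504240384995 shift after twist [-157.2  -42.1   66.1]
shift in current tool mm [157.2  42.1  66.1]
```

Emit:
carry_out(motion="0.7 20 5 0 0; 0.7 35 10 0 0; 0.7 35 10 0 0; 0.7 35 10 0 0; 0.7 22 7 0 0; 0.7 10 0 10 0; 0.7 0 0 25 0; 0.7 0 0 25 0")

```text
clock: 12.7
tcp_pos: [0.5323, -0.1745, 0.1351]
orientation: [2.497, 1.906, -0.001]
contact_force: [-0.3, -0.2, -0.3]
grip_width: 0.0258
```

Emit:
carry_out(motion="0.7 0 0 5 0; 0.7 0 0 0 0; 0.7 0 0 0 0; 0.7 0 0 0 0; 0.7 0 0 0 0; 0.7 0 0 0 0; 0.7 0 0 0 0; 0.7 0 0 0 0")

```text
clock: 13.7
tcp_pos: [0.533, -0.1738, 0.1313]
orientation: [-2.496, -1.907, 0.0]
contact_force: [0.1, -0.6, -0.4]
grip_width: 0.0255
```

Run:
```python
from h import *
go([*J(0,-150),.034],yaw)
for n in('top','scene'):
    cv2.imwrite(f'pics/{n}8.png',grab_frame(n)[:,:,::-1])
crop(cv2.imread('pics/scene8.png'),'pics/c8.png',90,70,180,150,4)
```

```text
tcp [ 0.533  -0.1738  0.1313] tx [0.263 0.965 0.   ] ty [ 0.965 -0.263 -0.   ] tz [-0.  0. -1.] w 0.02552837144920424 F [ 0.1 -0.6 -0.4] t 13.7
twist 5.162838894363333e-05 shift after twist [ 5.1 -0.  97.3]
twist 3.1416442819787367 shift after twist [-5.1  0.  97.3]
twist -3.1415410252008495 shift after twist [-5.1  0.  97.3]
shift in current tool mm [ 5.1 -0.  97.3]
```

View pics/c8.png

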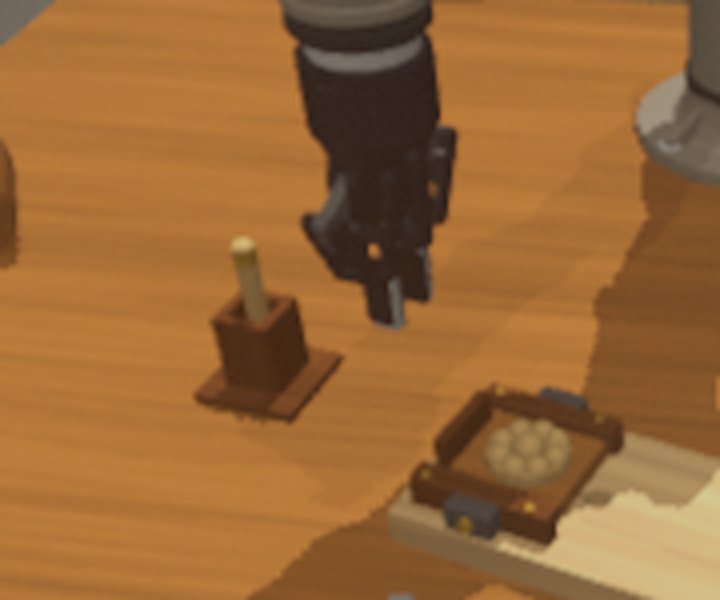

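Emit:
carry_out(motion="0.7 0 0 20 0; 0.7 0 0 25 0; 0.7 0 0 25 0; 0.7 0 0 20 0; 0.7 0 0 10 0; 0.7 0 0 0 0; 0.7 0 0 0 0; 0.7 0 0 0 0", newtons=60)

```text
clock: 14.8
tcp_pos: [0.5336, -0.174, 0.032]
orientation: [2.496, 1.907, 0.002]
contact_force: [0.5, 0.3, 0.4]
grip_width: 0.0257
```

Run:
```python
from h import *
go([*J(0,-136),.031],yaw)
for n in('top','scene'):
    cv2.imwrite(f'pics/{n}9.png',grab_frame(n)[:,:,::-1])
crop(cv2.imread('pics/scene9.png'),'pics/c9.png',150,110,130,110,5)
```

```text
tcp [ 0.5336 -0.174   0.032 ] tx [0.263 0.965 0.   ] ty [ 0.965 -0.263  0.001] tz [ 0.001 -0.    -1.   ] w 0.025690649654456815 F [0.5 0.3 0.4] t 14.8
twist -2.3620442395017708e-05 shift after twist [19.1 -0.6  1. ]
twist 3.141569033147398 shift after twist [-19.1   0.6   1. ]
twist -3.141616274032188 shift after twist [-19.1   0.6   1. ]
shift in current tool mm [19.1 -0.6  1. ]
```

View pics/c9.png

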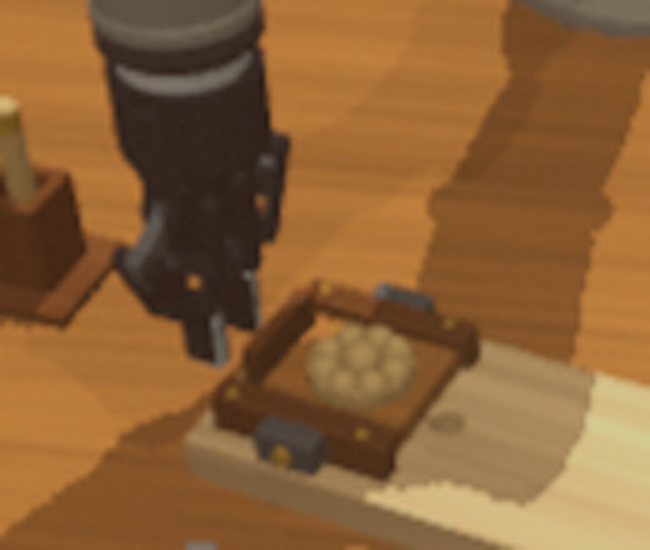

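Emit:
carry_out(motion="0.7 5 0 0 0; 0.7 6 0 0 0; 0.7 4 0 0 0; 0.7 3 0 0 0; 0.7 2 0 0 0; 0.7 2 0 0 0; 0.7 2 0 0 0; 0.7 0 0 0 0")

```text
clock: 15.9
tcp_pos: [0.5386, -0.1534, 0.0314]
orientation: [2.497, 1.903, -0.003]
contact_force: [-1.6, -5.9, 0.0]
grip_width: 0.0255
```

Run:
```python
from h import *
go([*J(0,-136),.031],yaw)
```

```text
tcp [ 0.5386 -0.1534  0.0314] tx [ 0.265  0.964 -0.003] ty [ 0.964 -0.265  0.   ] tz [-0.    -0.003 -1.   ] w 0.02550342105888257 F [-1.6 -5.9  0. ] t 15.9
twist -0.0022067844145239024 shift after twist [-2.1  0.   0.4]
twist 3.1393858691752694 shift after twist [ 2.1 -0.   0.4]
twist -3.143799438004317 shift after twist [ 2.1 -0.   0.4]
shift in current tool mm [-2.1  0.   0.4]
```

Emit:
carry_out(motion="0.7 3 0 0 0; 0.7 3 0 0 0; 0.7 3 0 0 0; 0.7 3 0 0 0; 0.7 3 0 0 0; 0.7 3 0 0 0; 0.7 3 0 0 0; 0.7 3 0 0 0")

```text
clock: 16.9
tcp_pos: [0.5457, -0.1273, 0.0313]
orientation: [-2.496, -1.907, 0.0]
contact_force: [-0.1, -4.8, -0.7]
grip_width: 0.0257
```

Run:
```python
from h import *
go([*J(0,-7),.031],yaw)
cv2.imwrite('pics/scene10.png',grab_frame('scene')[:,:,::-1])
crop(cv2.imread('pics/scene10.png'),'pics/c10.png',150,110,130,110,5)
```

```text
tcp [ 0.5457 -0.1273  0.0313] tx [0.263 0.965 0.   ] ty [ 0.965 -0.263 -0.   ] tz [-0.  0. -1.] w 0.025671671273208258 F [-0.1 -4.8 -0.7] t 16.9
twist 0.0001535392849059427 shift after twist [99.8 -0.   0.3]
twist 3.1417461928746993 shift after twist [-99.8   0.    0.3]
twist -3.141439114304887 shift after twist [-99.8   0.    0.3]
shift in current tool mm [99.8  0.   0.3]
```

View pics/c10.png

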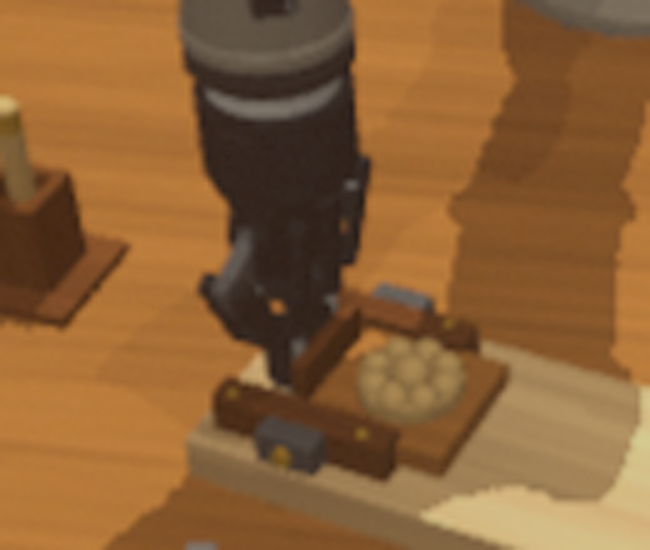

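Emit:
carry_out(motion="0.7 5 0 0 0; 0.7 6 0 0 0; 0.7 6 0 0 0; 0.7 6 0 0 0; 0.7 6 0 0 0; 0.7 6 0 0 0; 0.7 6 0 0 0; 0.7 6 0 0 0")

```text
clock: 17.95
tcp_pos: [0.5581, -0.0818, 0.0313]
orientation: [-2.496, -1.907, -0.0]
contact_force: [-0.7, -1.8, 0.0]
grip_width: 0.0256
```

Run:
```python
from h import *
go([*J(0,-7),.031],yaw)
cv2.imwrite('pics/scene11.png',grab_frame('scene')[:,:,::-1])
crop(cv2.imread('pics/scene11.png'),'pics/c11.png',150,110,150,120,5)
```

```text
tcp [ 0.5581 -0.0818  0.0313] tx [0.263 0.965 0.   ] ty [ 0.965 -0.263 -0.   ] tz [-0.  0. -1.] w 0.025632660782365653 F [-0.7 -1.8  0. ] t 17.95
twist -5.144781709881313e-05 shift after twist [52.7 -0.   0.3]
twist 3.141541205772694 shift after twist [-52.7   0.    0.3]
twist -3.141644101406892 shift after twist [-52.7   0.    0.3]
shift in current tool mm [52.7 -0.   0.3]
```

View pics/c11.png

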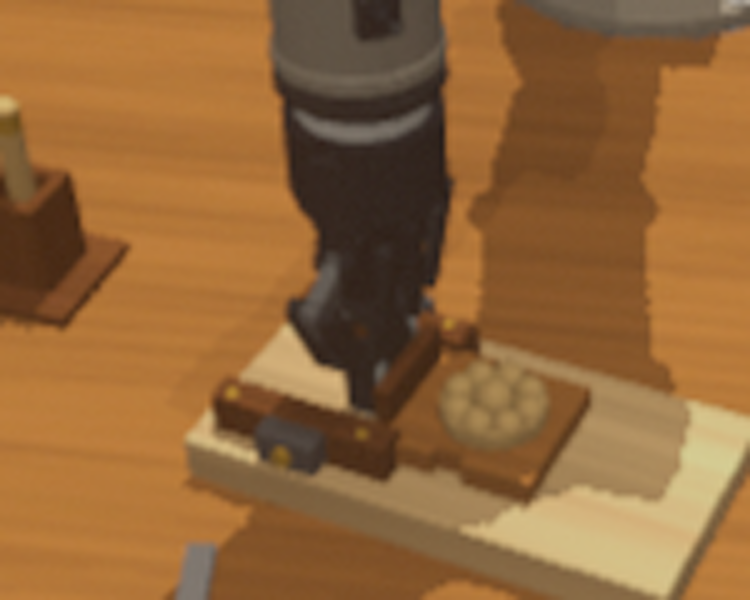

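Emit:
carry_out(motion="0.7 6 0 0 0; 0.7 7 0 0 0; 0.7 7 0 0 0; 0.7 7 0 0 0; 0.7 7 0 0 0; 0.7 6 0 0 0; 0.7 5 0 0 0; 0.7 4 0 0 0")

```text
clock: 19.0
tcp_pos: [0.571, -0.0347, 0.0313]
orientation: [2.496, 1.907, -0.0]
contact_force: [-0.8, -2.6, 0.4]
grip_width: 0.0256
```

Run:
```python
from h import *
go([*J(0,-7),.031],yaw)
for n in('top','scene'): cv2.imwrite(f'pics/{n}12.png',grab_frame(n)[:,:,::-1])
crop(cv2.imread('pics/scene12.png'),'pics/c12.png',150,110,150,120,5)
crop(cv2.imread('pics/top12.png'),'pics/d12.png',200,155,130,100,6)
```

```text
tcp [ 0.571  -0.0347  0.0313] tx [ 0.263  0.965 -0.   ] ty [ 0.965 -0.263  0.   ] tz [ 0. -0. -1.] w 0.0255915564712621 F [-0.8 -2.6  0.4] t 19.0
twist 1.5224330130638169e-05 shift after twist [ 3.9 -0.   0.3]
twist 3.141607877919924 shift after twist [-3.9  0.   0.3]
twist -3.1415774292596623 shift after twist [-3.9  0.   0.3]
shift in current tool mm [ 3.9 -0.   0.3]
```

View pics/c12.png

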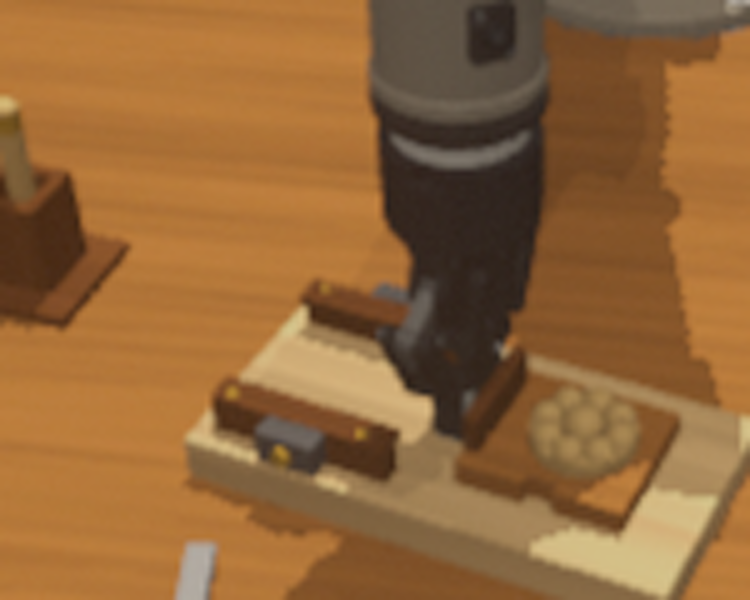

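Emit:
carry_out(motion="0.7 0 0 0 0; 0.7 -8 0 0 0; 0.7 -10 0 0 0; 0.7 0 0 0 0; 0.7 0 0 -20 0; 0.7 0 0 -40 0; 0.7 0 0 -40 0; 0.7 0 0 -40 0")

```text
clock: 20.1
tcp_pos: [0.5663, -0.0521, 0.1739]
orientation: [2.496, 1.907, 0.002]
contact_force: [0.7, 0.1, -0.3]
grip_width: 0.0259
```

Emit:
carry_out(motion="0.7 -30 0 -10 0; 0.7 -50 0 0 0; 0.7 -50 0 0 0; 0.7 -40 0 0 0; 0.7 -20 0 0 0; 0.7 0 0 0 0; 0.7 0 0 0 0; 0.7 0 0 0 0")

```text
clock: 21.1
tcp_pos: [0.5169, -0.234, 0.1814]
orientation: [-2.494, -1.91, -0.001]
contact_force: [0.6, -0.1, -1.0]
grip_width: 0.0257
```

Run:
```python
from h import *
go([*J(0,-7),.031],yaw)
for n in('top','scene'): cv2.imwrite(f'pics/{n}13.png',grab_frame(n)[:,:,::-1])
crop(cv2.imread('pics/scene13.png'),'pics/c13.png',100,100,200,150,4)
crop(cv2.imread('pics/top13.png'),'pics/d13.png',200,150,200,140,4)
```

```text
tcp [ 0.5169 -0.234   0.1814] tx [0.261 0.965 0.001] ty [ 0.965 -0.261 -0.   ] tz [ 0.     0.001 -1.   ] w 0.025713095203383822 F [ 0.6 -0.1 -1. ] t 21.1
twist 0.002387574995654236 shift after twist [ 2.103e+02 -2.000e-01  1.505e+02]
twist 3.1439802285854475 shift after twist [-2.103e+02  2.000e-01  1.505e+02]
twist -3.1392050785941388 shift after twist [-2.103e+02  2.000e-01  1.505e+02]
shift in current tool mm [210.3   0.3 150.5]
```

View pics/c13.png

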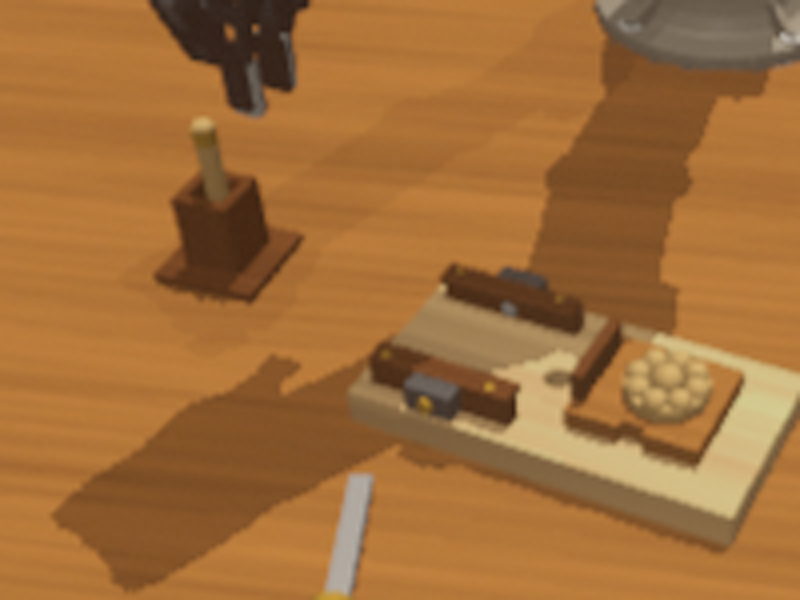

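View pics/d13.png

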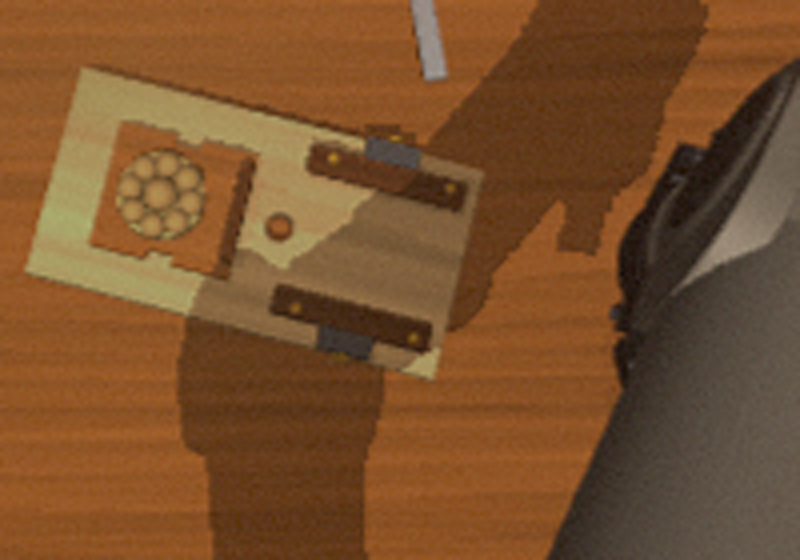

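Run:
```python
from h import *
c,s=np.cos(yaw),np.sin(yaw)
for p in [(119,122),(91,244),(258,152),(230,277)]:
    d=(ray('top',p[0]/4+200,p[1]/4+150,.039)[:2]-O)*1000; print((c*d[0]+s*d[1]).round(1),(-s*d[0]+c*d[1]).round(1))
o=r.get_obs(); print(np.abs(o['qvel']).max())
print(r.hand_in())
```

```text
37.9 89.6
-41.0 87.0
41.0 0.1
-39.5 -2.1
0.007194114914004764
the job is handed in; nothing more can be done
None
```

The job is handed in. The dowel went first: I pulled it up out of the jig and stood it in the keeper. Then I pushed the carrier on its rear face with the partly open fingertips, past the catches and out onto the landing, without lifting it. I backed the arm clear before handing in, at about 21 s of the 59 s allowed.

- **Carrier:** In the last top view its corners lie at about y = -2 to +90 mm in the jig frame. That puts its origin near y = +44 mm, within the allowed 32 mm of the landing's centre and clear of the rails, which end at -30 mm. It is straight to about 2°, and it looks flat in the last scene view.
- **Dowel:** It stands in the keeper's well in the last scene picture. It leans slightly, which the loose well allows.
- **Forces:** The most I read was about 6 N, but only at the end of each move. The peak as the catches let go was not seen.
- **Bystanders:** The arm never went near the jar or the corbel, and the gouge's tip looks unmoved. I did not measure any of the three again at the end.
- **Disagreements:** My estimates of the jig's yaw differed by about 0.02 rad between views and features. I used a middle value (-0.266 rad). One pose reading, before I gripped the dowel, was taken mid-motion and was 5 mm out, so I corrected it before closing the fingers.

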